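# Close, screw down and pin the filler cap of a finish pressure pot

## Robot

A 6-joint arm with a two-finger parallel gripper is mounted at the origin on the work surface. World frame = base frame: x ahead of the robot, y to its left, z up, the work surface at z = 0. Lengths are in mm, angles in degrees, forces in N, time in s.
With the tool pointing down it reaches from about 350 to 850 mm from the base axis. Payload 8.1 kg.
Tool frame: the origin (TCP) lies between the finger pads; the fingertips stand 17 mm ahead of it and the grasp point (between the pads) lies 2 mm behind it; z points along the fingers, y is the line along which they close (so a half turn about z gives the same grasp; the last joint's range is limited). The gripper opens to 85 mm and grips with 20 to 120 N. Pads are 22 mm wide; open, the fingers measure 114 mm over their backs; the gripper's body (76 mm by 85 mm) begins 54 mm behind the grasp point. The pads swing forward as they close: fully open they stand 13 mm farther back than shut.
Start: joints at [58.419, 7.471, 85.268, -0, 87.261, -4.893], TCP at [269.463, 536.092, 248.292] pointing down, gripper open.
Joint ranges: [-169.43, 169.43], [-51.17, 129.36], [1.28, 143.12], [-76.62, 256.62], [0, 156.53], [-152.29, 152.29]. Speed limits (degrees/s): [136.94, 136.94, 159.86, 180, 180, 180].

## Interface

Orientations are given as [roll, pitch, yaw] about the fixed x, y, z axes, in that order (R = Rz(yaw) Ry(pitch) Rx(roll)).
In Python, from bench import sense, snapshot, hand_in, trace, place_of gives the robot as it stands.
- The arm moves only by the shell command python3 -m handwheel 'ROWS' [FORCE]. ROWS is JSON, a list of rows, each a list of 7 numbers: the opening, from -1 (shut) to 1 (fully open), then the shift along the tool's x, y, z in cm, then the turn, a rotation vector about the tool's x, y, z in rad. A call has 1 to 12 rows; each row shifts and turns the commanded pose from where the row before left it, along the tool's axes as they then stand; what a row does not reach is not made up. A row lasts 1/12 s, in which the tool goes at most 41.7 mm and 7.16 degrees, less where a joint would pass 70% of its speed; a pose out of reach is approached as far as the arm can. A call with a gripper value outside its range is refused whole. The fingers move at their own pace and stop on an object; FORCE is the grip in N (left out, the last holds). Time passes only in rows, so rows that do not move let the fingers close. It gives the time, the measured TCP pose, the force, the opening and the grip force at its end, in the units of the state.
- sense(): the state, without advancing time (a new reading comes with each control period).
- snapshot(name): name is "scene" or "side" or "wrist"; returns a dict with "image" (384x512x3 uint8, red, green, blue), "intrinsics" (3x3 intrinsics, pixels), "R" (3x3) and "t" (3): a world point X has camera coordinates R X + t. Camera axes: x right, y down, z forward; pixel columns grow to the right and rows downward; lengths in mm; the calibration is good to about 2 mm. A picture is of the moment at which its call begins. There is no depth.
- hand_in(): hands the job in; it is judged then, once.
Trained networks look in a picture, given as the dict that the camera call returned (one of the last four; its "shot" number tells which), for a name from the list of things; names that differ only in an ending like _2 or _b are one class to them, and where a whole thing is asked for, a point or a joint stands for the part that bears it (a point fixed in the world has none). Each returns a list of dicts, best first, with "conf" (0 to 1); they miss things now and then, are a little off and sometimes report something else, mostly with a low value. They report only what shows in the picture. A call takes as long as a camera call.
- trace(picture, query): "pixels" (384x512 bool, what is visible of it).
- place_of(picture, query): "location" ([x, y, z] in mm, in world coordinates, good to about 4 mm: a listed point, or the origin of a listed thing).
The state is a dict: "time": time; "joint_pos": joint angles; "qd": joint speeds; "joint_efforts": joint torques, N m; "tool_pos": TCP position; "tcp_rot": TCP orientation; "ft_force": force on the tool from outside, world axes, zero at the start; "wrist_torque": the same for the moment, N m; "finger_gap": finger opening in mm; "grip_force": force on a finger pad.
Only numpy, scipy, OpenCV 4.12 (cv2) and the standard library are available. Lean on these libraries where they do the work, as an engineer would, in place of code of your own. Each camera call takes 0.05 s, during which the arm holds its last target. There are 200 camera calls.

## Task

The finish pot on the bench has been topped up and its slanting filler neck is still open. Swing the hinged cap over until it lies flat on the mouth, screw it down clockwise by its wing as far as it goes, then push the black-knobbed lock pin fully home through the fork of the cap's ear. Leave the glue bottle, tape measure, offcut and try square where they are.

Things in the scene. Friction and masses are not known exactly. Their poses are not given: they have to be found in the camera images.
- pot: Grey steel pot 160 mm in diameter, 148 mm high (gauge on top to 188 mm), bolted to the bench; origin at the centre of its 170 mm square foot. Its filler neck stands on the front shoulder (pot's -x side, roughly towards the robot).
- mouth (a point): Centre of the mouth of the filler neck (steel tube, 64 mm across), level with its rim. z: the neck's axis, up out of the mouth, 35 degrees from vertical, leaning roughly to the robot; x: up the slope, away from the robot, to the pin; y: sideways, to the cap's hinge. A bracket for the pin stands at x 30 to 91, y -9 to 9 mm, up to 38 mm above the rim.
- hinge (a point): Middle of the hinge of the cap's strap, at (0, 60, 0) mm in the mouth's frame; the hinge line runs along the mouth's x. The strap ends in a flat ring (84 mm across, 7 mm thick) that carries the cap, centred 60 mm from the hinge.
- wing (a point): Point on the screw cap's axis inside its wing, 37 mm above the cap's base. z: outward along the cap's axis; x: along the wing. Aluminium disc 72 mm across, 16 mm thick; on it an upright wing 60 mm long (x), 14 mm thick (y), from 16 to 49 mm above the base, to grip across its thickness. Shut and tight, the base is level with the rim and the cap's axes are the mouth's.
- fork (a point): Centre of the slot in the cap's forked ear (aluminium, 28 mm wide, 6 mm thick, slot 15 mm wide), on the cap's +x side: 70 mm from the cap's axis, 13 mm above its base; the ear ends 79 mm from the axis. The pin must go through this slot.
- pin_top (a point): Centre of the top of the pin's black knob (26 mm across, 16 mm high). The pin (8 mm shank) is captive in its bracket, parallel to the neck's axis, 70 mm from it along the mouth's +x; z points outward along the pin. Fully in, the knob's top is 55 mm above the rim (along the axis).
- strap (a joint): Swing of the cap's strap, rad: 0 = cap flat on the mouth; grows as it swings open to the mouth's +y; starts at 1.3 to 1.8 (cap standing on edge). Stiff hinge (0.14 N m): the cap stays where it is left and must be pushed down all the way. Once screwed down it cannot swing open.
- cap (a joint): Turn of the cap, rad: 0 = screwed tight at its stop, fork in line with the pin; grows counter-clockwise seen from outside, to a stop at 1.3; starts at 0.95 to 1.25. Turns against 0.12 N m; sinks 2.5 mm per rad as it is screwed in. Below about 0.5 its tooth meets the neck's lug, so that it cannot be swung shut.
- pin (a joint): How far the pin is drawn out, m: 0 = fully home, 0.028 = fully out; starts 0.023 to 0.028. Its detent holds it with about 6 N all along the travel. It goes in only when the cap is shut and its fork is in line.
- glue: Bystander: white glue bottle, 60 mm in diameter, 170 mm high, upright; origin at the centre of its underside.
- tape: Bystander: tape measure, 70 x 34 x 62 mm; origin at the centre of its underside.
- offcut: Bystander: pine offcut, 190 x 60 x 38 mm; origin at the centre of its underside.
- square: Bystander: try square lying flat, wooden stock 120 x 20 x 22 mm with a steel blade 180 mm long; origin at the centre of the stock's underside.

How it is judged (in metres and radians):
On the way, in this order (a step that is already met when the one before it is completed fails the run):
1. the cap is swung shut flat on the mouth (within 0.06 rad), still unscrewed and the pin still out (value of joint strap below 0.06 rad and value of joint cap above 0.5 rad and value of joint pin above 0.015 m), for 0.2 s.
2. the cap is screwed tight (within 0.06 rad of its stop) while shut (value of joint each of strap, cap below 0.06 rad), for 0.2 s.
3. the pin is pushed home (within 3 mm) (value of joint pin below 0.003 m), for 0.2 s.
At the end, for the whole second after the job is handed in: The cap lies shut on the mouth (strap within 0.06 rad), screwed to its stop (within 0.06 rad), the pin is home within 3 mm, and the four bystanders are within 30 mm of where they started (all of step 2 and value of joint pin below 0.003 m and distance of each of glue, tape, offcut, square from where it was at the start of the episode below 0.03 m); the robot touches nothing.
It fails at once if a bystander is pushed more than 30 mm or knocked over (distance of any of glue, tape, offcut, square from where it was at the start of the episode above 0.03 m or angle between glue's own z axis and vertical above 0.5 rad).
It also fails if it takes over 64 s, if anything falls off the work surface, if the arm or the gripper's body presses on something with over 40 N, if the wrist force passes 120 N, or if a joint passes its speed limit or range.

## Working session

There is one attempt and no reset: what is moved stays moved. The work goes in short steps, Python scripts to look and compute and a shell command to move; the robot and the scene stay as the last step left them, time stands still between calls to the robot, and variables do not carry over. Pictures are saved under pics/ and viewed, at most 10 in all, crops included, and the job is handed in when it is done.

```bash
mkdir -p pics; cat > h.py <<'E'
import numpy as np, cv2
from bench import sense, snapshot, hand_in, trace, place_of
from scipy.spatial.transform import Rotation as Ro
def save(p,n): cv2.imwrite(f'pics/{n}.png',p['image'][:,:,::-1])
def tcp():
    s=sense(); return np.array(s['tool_pos']),Ro.from_euler('xyz',s['tcp_rot'],degrees=True).as_matrix()
def loc(p,q):
    r=place_of(p,q); return [(np.round(a['location'],0).tolist(),round(a['conf'],2)) for a in r[:2]]
E
python3 - <<'E'
from h import *
print(sense())
ps={}
for c in ['scene','side']:
    p=snapshot(c); save(p,c+'0')
    for q in ['pot','mouth','hinge','wing','fork','pin_top','glue','tape','offcut','square']: print(c,q,loc(p,q))
E
```

```text
{'time': 0.0, 'joint_pos': array([ 5.84190579e+01,  7.51599798e+00,  8.53303263e+01, -2.58402503e-03,
        8.72607094e+01, -4.89388368e+00]), 'qd': array([-0.01143462, -0.02497563, -0.03368525,  0.03124353, -0.06866452,
        0.07656222]), 'joint_efforts': array([-1.35203089e-03, -5.69409227e+01, -5.00545013e+01, -2.78984669e-05,
        1.49371993e-02,  6.46960373e-06]), 'tool_pos': array([269.19730121, 535.63576888, 247.22508472]), 'tcp_rot': array([-1.79893136e+02, -6.55966735e-03,  1.53313061e+02]), 'ft_force': array([-0.96027436, -0.6603009 , -0.08954718]), 'wrist_torque': array([ 0.0073026 ,  0.02062069, -0.04105859]), 'grip_force': 0.0, 'finger_gap': 85.47922562931895}
scene pot [([587.0, 30.0, -4.0], 0.84)]
scene mouth [([489.0, 51.0, 191.0], 0.61), ([507.0, 110.0, 196.0], 0.54)]
scene hinge [([508.0, 110.0, 195.0], 0.94)]
scene wing [([490.0, 163.0, 240.0], 0.53)]
scene fork [([537.0, 121.0, 204.0], 0.61)]
scene pin_top [([506.0, 52.0, 301.0], 0.63), ([634.0, 369.0, -2.0], 0.54)]
scene glue [([632.0, 366.0, -2.0], 0.69)]
scene tape [([426.0, 418.0, -2.0], 0.66)]
scene offcut [([401.0, -362.0, 2.0], 0.88)]
scene square [([684.0, -431.0, 0.0], 0.91)]
side pot []
side mouth [([493.0, 52.0, 194.0], 0.61)]
side hinge [([510.0, 113.0, 193.0], 0.43), ([503.0, 47.0, 302.0], 0.3)]
side wing [([493.0, 162.0, 238.0], 0.38)]
side fork [([540.0, 118.0, 205.0], 0.39)]
side pin_top [([507.0, 46.0, 299.0], 0.61)]
side glue [([635.0, 370.0, 4.0], 0.87)]
side tape [([427.0, 416.0, 2.0], 0.36)]
side offcut [([402.0, -361.0, 0.0], 0.47)]
side square [([684.0, -429.0, 2.0], 0.85), ([502.0, 48.0, 303.0], 0.51)]
```

```bash
python3 -c "
import cv2,numpy as np
cv2.imwrite('pics/both0.png',cv2.resize(np.hstack([cv2.imread('pics/scene0.png'),cv2.imread('pics/side0.png')]),(800,300)))"
```

```text
(no output)
```

View pics/scene0.png

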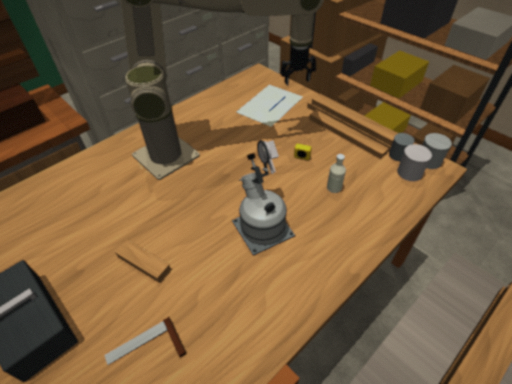

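View pics/side0.png

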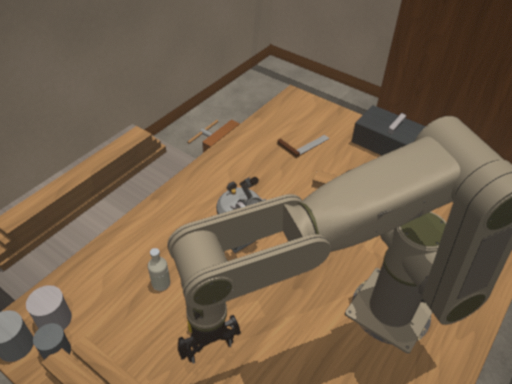

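```bash
cat >> h.py <<'E'
from scipy.optimize import least_squares
import json,os
Q=['mouth','hinge','wing','fork','pin_top']
def frame(p):
    a=p[3]; xh=np.array([np.cos(a),np.sin(a),0]); Z=np.array([0,0,1.]); t=np.radians(35)
    return np.c_[np.cos(t)*xh+np.sin(t)*Z,[-np.sin(a),np.cos(a),0],np.cos(t)*Z-np.sin(t)*xh]
def capR(th,c): return Ro.from_euler('x',-th).as_matrix()@Ro.from_euler('z',c).as_matrix()
def cappt(v,th,c):
    return np.array([0,60,0])+Ro.from_euler('x',-th).as_matrix()@(Ro.from_euler('z',c).apply(v)+[0,-60,2.5*c])
def pts(p):
    F=frame(p); M=p[:3]; th,c,d=p[4:]
    L=dict(mouth=np.zeros(3),hinge=np.array([0,60.,0]),wing=cappt([0,0,37],th,c),fork=cappt([70,0,13],th,c),pin_top=np.array([70,0,55+d*1000]))
    return {k:M+F@v for k,v in L.items()}
def fit(obs,p0,free):
    free=np.array(free)
    def f(x):
        p=p0.copy(); p[free]=x; P=pts(p)
        return np.concatenate([(P[k]-l)*w for k,l,w in obs]+[(p-p0)[3:]*[0.5,.5,.5,100]])
    r=least_squares(f,p0[free],loss='soft_l1',f_scale=4); p=p0.copy(); p[free]=r.x; return p
def look(cams,p0,n=1,qs=Q,gate=30):
    obs=[];P=pts(p0)
    for c in cams:
        for _ in range(n):
            s=snapshot(c)
            for q in qs:
                for r in place_of(s,q):
                    l=np.array(r['location'])
                    if np.linalg.norm(l-P[q])<gate: obs.append((q,l,r['conf']))
    return obs
def toolR(p,th,c,tilt=0,flip=1):
    """tool z=-cap z, tool y=wing thickness; tilt about tool y (rad), flip half turn"""
    C=frame(p)@capR(th,c); y=C[:,1]*flip; z=-C[:,2]; R=np.c_[np.cross(y,z),y,z]
    return R@Ro.from_euler('y',tilt).as_matrix()
def delta(Pt,Rt):
    P,R=tcp(); print('shift mm (tool axes)',np.round(R.T@(Pt-P),1),'rotvec',np.round(Ro.from_matrix(R.T@Rt).as_rotvec(),3))
E
python3 - <<'E'
from h import *
p0=np.array([491,51.5,192,np.radians(-16),1.66,1.18,.025])
obs=look(['scene','side'],p0,4)
p=fit(obs,p0,range(7)); np.save('p.npy',p)
P=pts(p)
for q in Q: print(q,[np.round(l-P[q]).tolist() for k,l,w in obs if k==q])
print(np.round(p,3),P)
for fl in (1,-1):
  for t in (-.8,0,.8):
    R=toolR(p,p[4],p[5],t,fl); print(fl,t,R[:,2].round(2),R[:,1].round(2)); delta(P['wing']-80*R[:,2],R)
R=toolR(p,0,0,0,1);print('final',R.round(2))
E
```

```text
mouth [[-0.0, -3.0, -4.0], [-2.0, -0.0, 0.0], [-1.0, 1.0, -4.0], [-1.0, -3.0, -3.0], [0.0, 1.0, 2.0], [0.0, -1.0, 3.0], [0.0, -0.0, 1.0], [-2.0, 0.0, -1.0]]
hinge [[0.0, 1.0, 2.0], [1.0, -2.0, 0.0], [-1.0, -0.0, -0.0], [1.0, -4.0, 0.0], [0.0, 3.0, -1.0], [4.0, 5.0, 0.0], [1.0, 4.0, -1.0], [-2.0, 3.0, 1.0]]
wing [[-2.0, -0.0, 0.0], [-3.0, 0.0, -1.0], [-1.0, 1.0, -0.0], [0.0, 2.0, 0.0], [-0.0, 1.0, 4.0], [0.0, -0.0, 0.0], [2.0, -1.0, 1.0], [1.0, 3.0, 3.0]]
fork [[3.0, 2.0, -0.0], [2.0, -3.0, 0.0], [2.0, 0.0, 0.0], [3.0, 1.0, -1.0], [-3.0, -2.0, -1.0], [1.0, -1.0, 2.0], [-1.0, -2.0, -0.0], [-28.0, -6.0, -7.0]]
pin_top [[2.0, 4.0, 3.0], [2.0, 2.0, 3.0], [3.0, 4.0, 1.0], [-1.0, 8.0, 1.0], [3.0, -5.0, 0.0], [0.0, -3.0, -1.0], [0.0, -3.0, -2.0]]
[ 4.92943e+02  5.21110e+01  1.94506e+02 -2.65000e-01  1.67800e+00
  1.21300e+00  2.60000e-02] {'mouth': array([492.94346977,  52.11050171, 194.50629331]), 'hinge': array([508.66027851, 110.01544039, 194.50629331]), 'wing': array([490.09740794, 162.92036675, 239.88280401]), 'fork': array([536.08205351, 118.47615912, 202.65210726]), 'pin_top': array([503.29885015,  49.29979961, 301.22347107])}
1 -0.8 [ 0.33 -0.88 -0.34] [-0.56  0.11 -0.82]
shift mm (tool axes) [-309.7 -183.1  -18.9] rotvec [ 1.289 -0.206 -1.147]
1 0 [-0.32 -0.94  0.09] [-0.56  0.11 -0.82]
shift mm (tool axes) [-353.7 -155.4   15.4] rotvec [ 1.644  0.385 -0.558]
1 0.8 [-0.77 -0.43  0.46] [-0.56  0.11 -0.82]
shift mm (tool axes) [-404.3 -175.6   45.5] rotvec [1.817 0.961 0.132]
-1 -0.8 [-0.77 -0.43  0.46] [ 0.56 -0.11  0.82]
shift mm (tool axes) [-404.3 -175.6   45.5] rotvec [-1.215  2.296 -1.563]
-1 0 [-0.32 -0.94  0.09] [ 0.56 -0.11  0.82]
shift mm (tool axes) [-353.7 -155.4   15.4] rotvec [ 0.459 -1.961  1.721]
-1 0.8 [ 0.33 -0.88 -0.34] [ 0.56 -0.11  0.82]
shift mm (tool axes) [-309.7 -183.1  -18.9] rotvec [-0.219 -1.367  1.559]
final [[-0.79  0.26  0.55]
 [ 0.21  0.97 -0.15]
 [-0.57  0.   -0.82]]
```

```bash
cat >> h.py <<'E'
def rows(Pt,Rt,n,cur=None):
    P,R=cur or tcp(); d=Ro.from_matrix(R.T@Rt).as_rotvec()/n
    S=sum(Ro.from_rotvec(d*k).as_matrix() for k in range(n))
    s=np.linalg.solve(S,R.T@(Pt-P))/10
    print(n,'x',np.round(s,2).tolist(),np.round(d,3).tolist(),'|s|mm',round(np.linalg.norm(s)*10,1)); return Pt,Rt
def push(p,th,off=0):
    """tip corner at material point on wing top, tilt .4 th, off mm backwards normal to wing"""
    F=frame(p); c=p[5]; A=cappt([-20,0,49],th,c); A[0]=-7
    T=Ro.from_euler('x',-.4*th).as_matrix(); n=Ro.from_euler('x',-th).as_matrix()[:,2]
    C=A+14*T[:,1]+17*T[:,2]+off*n
    return p[:3]+F@C, F@T@F.T@toolR(p,0,c,0,-1)
E
python3 - <<'E'
from h import *
p=np.load('p.npy'); th=p[4]
P,R=push(p,th,50); print(P,R.round(2)); a=rows(P+[0,0,20],R,24)
b=rows(*push(p,th,3),4,(P,R))
E
```

```text
[497.6700241  249.12419903 249.49023992] [[ 0.79  0.55  0.27]
 [ 0.55 -0.43 -0.72]
 [-0.28  0.72 -0.64]]
24 x [-1.53, 0.74, 0.65] [-0.01, -0.041, 0.075] |s|mm 18.2
4 x [-0.93, 0.35, 0.63] [0.0, 0.0, 0.0] |s|mm 11.7
```

```bash
python3 - <<'E'
from h import *
P,R=tcp()
d=Ro.from_rotvec([-.01,-.041,.075]).as_matrix()
for k in range(24):
    P=P+R@np.array([-15.3,7.4,6.5]); R=R@d
    if k%3==2: print(k+1,P.round(),R[:,2].round(2))
E
```

```text
3 [321. 531. 231.] [ 0.12 -0.04 -0.99]
6 [372. 515. 220.] [ 0.22 -0.11 -0.97]
9 [418. 487. 216.] [ 0.31 -0.2  -0.93]
12 [457. 449. 218.] [ 0.36 -0.3  -0.88]
15 [487. 404. 226.] [ 0.39 -0.41 -0.83]
18 [504. 353. 238.] [ 0.38 -0.52 -0.76]
21 [508. 301. 253.] [ 0.35 -0.62 -0.7 ]
24 [498. 250. 269.] [ 0.28 -0.71 -0.65]
```

```bash
python3 -m handwheel '[[-1,-1.53,0.74,0.65,-0.01,-0.041,0.075],[-1,-1.53,0.74,0.65,-0.01,-0.041,0.075],[-1,-1.53,0.74,0.65,-0.01,-0.041,0.075],[-1,-1.53,0.74,0.65,-0.01,-0.041,0.075],[-1,-1.53,0.74,0.65,-0.01,-0.041,0.075],[-1,-1.53,0.74,0.65,-0.01,-0.041,0.075],[-1,-1.53,0.74,0.65,-0.01,-0.041,0.075],[-1,-1.53,0.74,0.65,-0.01,-0.041,0.075],[-1,-1.53,0.74,0.65,-0.01,-0.041,0.075],[-1,-1.53,0.74,0.65,-0.01,-0.041,0.075],[-1,-1.53,0.74,0.65,-0.01,-0.041,0.075],[-1,-1.53,0.74,0.65,-0.01,-0.041,0.075]]' 40
python3 -m handwheel '[[-1,-1.53,0.74,0.65,-0.01,-0.041,0.075],[-1,-1.53,0.74,0.65,-0.01,-0.041,0.075],[-1,-1.53,0.74,0.65,-0.01,-0.041,0.075],[-1,-1.53,0.74,0.65,-0.01,-0.041,0.075],[-1,-1.53,0.74,0.65,-0.01,-0.041,0.075],[-1,-1.53,0.74,0.65,-0.01,-0.041,0.075],[-1,-1.53,0.74,0.65,-0.01,-0.041,0.075],[-1,-1.53,0.74,0.65,-0.01,-0.041,0.075],[-1,-1.53,0.74,0.65,-0.01,-0.041,0.075],[-1,-1.53,0.74,0.65,-0.01,-0.041,0.075],[-1,-1.53,0.74,0.65,-0.01,-0.041,0.075],[-1,-1.53,0.74,0.65,-0.01,-0.041,0.075]]'
python3 - <<'E'
from h import *
print(sense()['joint_pos'].round(),sense()['time'])
s=snapshot('wrist');save(s,'w1')
p=np.load('p.npy');P=pts(p)
for q in Q: print(q,P[q].round(),loc(s,q))
rows(*push(p,p[4],3),5)
E
```

```text
time: 4.5
tool_pos: [457.9, 448.3, 218.3]
tcp_rot: [161.0, 21.1, 96.9]
ft_force: [0.1, -0.5, 0.1]
finger_gap: -0.4
grip_force: 0.0
time: 5.5
tool_pos: [498.0, 249.0, 268.7]
tcp_rot: [132.0, 15.6, 34.9]
ft_force: [-0.1, 0.6, -0.5]
finger_gap: 0.3
grip_force: 0.0
[ 46.  17.  85. -45. 100.  95.] 5.5
mouth [493.  52. 195.] []
hinge [509. 110. 195.] [([509.0, 113.0, 192.0], 0.88)]
wing [490. 163. 240.] []
fork [536. 118. 203.] [([537.0, 121.0, 201.0], 0.62)]
pin_top [503.  49. 301.] [([498.0, 50.0, 299.0], 0.93), ([676.0, -434.0, 1.0], 0.23)]
5 x [-0.67, 0.01, 0.76] [-0.0, -0.003, 0.001] |s|mm 10.1
```

View pics/w1.png

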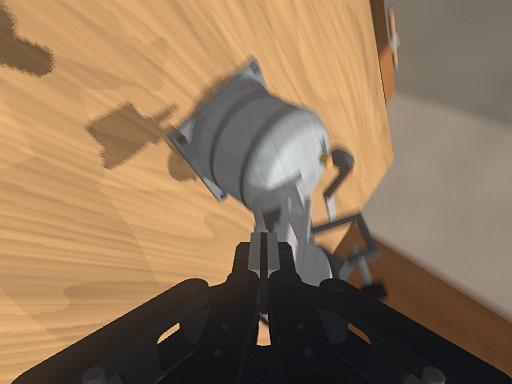

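```bash
python3 -m handwheel '[[-1,-0.67,0.01,0.76,0,-0.003,0],[-1,-0.67,0.01,0.76,0,-0.003,0],[-1,-0.67,0.01,0.76,0,-0.003,0],[-1,-0.67,0.01,0.76,0,-0.003,0],[-1,-0.67,0.01,0.76,0,-0.003,0],[-1,0,0,0,0,0,0]]'
python3 - <<'E'
from h import *
p=np.load('p.npy');t=p[4]
cur=None
for k,th in enumerate([t-.2,t-.4,t-.6,t-.8,t-1.0,t-1.2]): cur=rows(*push(p,th,0),2,cur)
E
```

```text
time: 6.3
tool_pos: [481.7, 203.4, 252.8]
tcp_rot: [131.9, 16.4, 34.5]
ft_force: [-0.2, -0.6, -0.2]
finger_gap: -0.2
grip_force: 0.0
2 x [-1.0, 0.42, 0.02] [0.013, 0.04, 0.002] |s|mm 10.9
2 x [-0.93, 0.35, 0.11] [0.014, 0.037, -0.0] |s|mm 10.0
2 x [-0.91, 0.34, 0.22] [0.014, 0.037, 0.0] |s|mm 9.9
2 x [-0.87, 0.33, 0.33] [0.014, 0.037, 0.0] |s|mm 9.9
2 x [-0.82, 0.31, 0.43] [0.014, 0.037, 0.0] |s|mm 9.8
2 x [-0.76, 0.29, 0.52] [0.014, 0.037, -0.0] |s|mm 9.7
```

```bash
python3 -m handwheel '[[-1,-1.0,0.42,0.02,0.013,0.04,0.002],[-1,-1.0,0.42,0.02,0.013,0.04,0.002],[-1,-0.93,0.35,0.11,0.014,0.037,0],[-1,-0.93,0.35,0.11,0.014,0.037,0],[-1,-0.91,0.34,0.22,0.014,0.037,0],[-1,-0.91,0.34,0.22,0.014,0.037,0],[-1,0,0,0,0,0,0]]'
python3 - <<'E'
from h import *
p=np.load('p.npy'); t=p[4]
q=p.copy(); q[4]=t-.6
obs=look(['scene','side'],q,2,['hinge','wing','fork'],45)
for o in obs: print(o[0],o[1].round(),pts(q)[o[0]].round(),round(o[2],2))
r=fit(obs,q,[4,5]); print(r[4:6],q[4:6]); s=snapshot('scene'); save(s,'s1')
cv2.imwrite('pics/s1c.png',cv2.resize(s['image'][100:240,180:340,::-1],(640,560)))
print(sense()['joint_pos'].round())
E
```

```text
time: 6.88
tool_pos: [453.6, 155.2, 277.9]
tcp_rot: [138.5, 6.6, 43.8]
ft_force: [-0.7, -0.9, 0.6]
finger_gap: 0.1
grip_force: 0.0
hinge [506. 110. 196.] [509. 110. 195.] 0.62
wing [469. 132. 254.] [471. 127. 253.] 0.58
fork [535. 121. 208.] [531. 121. 211.] 0.56
hinge [509. 109. 195.] [509. 110. 195.] 0.7
wing [472. 133. 255.] [471. 127. 253.] 0.51
[1.14487268 1.20403147] [1.077518   1.21269057]
[ 41. -11. 110. -42.  87.  89.]
```

View pics/s1c.png

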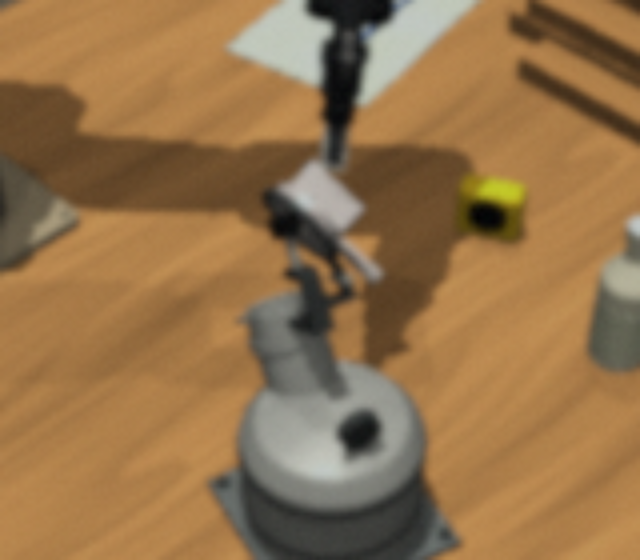

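```bash
python3 - <<'E'
from h import *
p=np.load('p.npy');cur=None
for th in [.84,.64,.44,.24,.12]: cur=rows(*push(p,th,0),2,cur)
E
```

```text
2 x [-1.07, 0.36, 0.45] [0.017, 0.045, -0.001] |s|mm 12.1
2 x [-0.81, 0.3, 0.45] [0.014, 0.037, -0.0] |s|mm 9.8
2 x [-0.75, 0.28, 0.54] [0.014, 0.037, 0.0] |s|mm 9.7
2 x [-0.68, 0.25, 0.62] [0.014, 0.037, -0.0] |s|mm 9.6
2 x [-0.37, 0.14, 0.41] [0.008, 0.022, 0.0] |s|mm 5.7
```

```bash
python3 -m handwheel '[[-1,-1.07,0.36,0.45,0.017,0.045,0],[-1,-1.07,0.36,0.45,0.017,0.045,0],[-1,-0.81,0.3,0.45,0.014,0.037,0],[-1,-0.81,0.3,0.45,0.014,0.037,0],[-1,-0.75,0.28,0.54,0.014,0.037,0],[-1,-0.75,0.28,0.54,0.014,0.037,0],[-1,-0.68,0.25,0.62,0.014,0.037,0],[-1,-0.68,0.25,0.62,0.014,0.037,0],[-1,-0.37,0.14,0.41,0.008,0.022,0],[-1,-0.37,0.14,0.41,0.008,0.022,0],[-1,0,0,0,0,0,0]]'
python3 - <<'E'
from h import *
p=np.load('p.npy')
q=p.copy(); q[4]=.15
obs=look(['scene','side'],q,2,['wing','fork'],45)
for o in obs: print(o[0],o[1].round(),pts(q)[o[0]].round(),round(o[2],2))
r=fit(obs,q,[4,5]); print(r[4:6],q[4:6])
print(sense()['joint_pos'].round())
rows(*push(p,0,0),3)
rows(*push(p,-.03,0),3)
E
```

```text
time: 8.65
tool_pos: [444.8, 66.6, 253.4]
tcp_rot: [145.9, -9.4, 56.1]
ft_force: [-0.4, 0.4, 0.3]
finger_gap: -0.3
grip_force: 0.0
wing [464.  64. 235.] [468.  66. 234.] 0.75
fork [526. 112. 221.] [522. 115. 221.] 0.7
wing [466.  67. 233.] [468.  66. 234.] 0.69
fork [526. 114. 221.] [522. 115. 221.] 0.49
wing [470.  66. 233.] [468.  66. 234.] 0.93
fork [524. 112. 223.] [522. 115. 221.] 0.88
wing [470.  66. 234.] [468.  66. 234.] 0.88
fork [522. 114. 221.] [522. 115. 221.] 0.61
[0.14609361 1.16727453] [0.15       1.21269057]
[ 18. -47. 134. -23.  66.  59.]
3 x [-0.23, 0.1, 0.29] [0.006, 0.016, -0.0] |s|mm 3.8
3 x [-0.28, 0.12, 0.36] [0.008, 0.02, -0.0] |s|mm 4.7
```

```bash
python3 -m handwheel '[[-1,-0.28,0.12,0.36,0.008,0.02,0],[-1,-0.28,0.12,0.36,0.008,0.02,0],[-1,-0.28,0.12,0.36,0.008,0.02,0],[-1,0,0,0,0,0,0]]'
python3 - <<'E'
from h import *
p=np.load('p.npy')
print(sense()['joint_pos'].round(1))
P,R=push(p,-.03,0);print(P)
rows(P,R,3)
rows(*push(p,-.08,0),3)
E
```

```text
time: 9.58
tool_pos: [448.9, 57.9, 246.7]
tcp_rot: [147.0, -12.5, 58.1]
ft_force: [-12.8, 9.6, 10.4]
finger_gap: -0.2
grip_force: 7.6
[ 11.6 -50.8 136.5 -15.9  62.8  50.4]
[448.73253274  57.41509688 245.22167557]
3 x [-0.03, -0.02, 0.04] [-0.0, -0.002, -0.001] |s|mm 0.5
3 x [-0.11, 0.01, 0.16] [0.002, 0.005, -0.001] |s|mm 2.0
```

```bash
python3 -m handwheel '[[-1,-0.11,0,0.12,0,0.005,0],[-1,-0.05,0,0.1,0,0,0],[-1,0,0,0,0,0,0],[-1,0,0,0,0,0,0]]'
python3 - <<'E'
from h import *
p=np.load('p.npy')
print(sense()['joint_pos'].round(1))
q=p.copy(); q[4]=.02
obs=look(['scene','side'],q,3,['wing','fork','pin_top'],45)
for o in obs: print(o[0],o[1].round(),pts(q)[o[0]].round(),round(o[2],2))
r=fit(obs,q,[4,5,6]); print(r[4:],q[4:])
# grasp pose options
for tilt in (0,.2,.4,-.2,-.4):
    R=toolR(p,0,1.2,tilt,-1); print(tilt,R[:,2].round(2))
    rows(pts(q)['wing']-2*0-15*R[:,2]*0,R,4)
E
```

```text
time: 9.92
tool_pos: [449.4, 57.4, 246.4]
tcp_rot: [146.9, -12.7, 58.3]
ft_force: [-26.4, 11.4, 19.9]
finger_gap: 0.0
grip_force: 16.0
[ 11.2 -51.1 136.8 -15.4  62.5  49.9]
wing [468.  60. 228.] [470.  59. 228.] 0.74
fork [525. 112. 222.] [521. 113. 222.] 0.66
pin_top [502.  54. 299.] [503.  49. 301.] 0.41
wing [469.  60. 227.] [470.  59. 228.] 0.81
fork [523. 113. 220.] [521. 113. 222.] 0.84
pin_top [507.  53. 303.] [503.  49. 301.] 0.49
wing [467.  60. 226.] [470.  59. 228.] 0.63
fork [520. 111. 221.] [521. 113. 222.] 0.5
pin_top [505.  55. 302.] [503.  49. 301.] 0.45
wing [473.  59. 228.] [470.  59. 228.] 0.73
fork [522. 109. 222.] [521. 113. 222.] 0.93
pin_top [504.  46. 301.] [503.  49. 301.] 0.43
wing [473.  59. 229.] [470.  59. 228.] 0.6
fork [523. 113. 222.] [521. 113. 222.] 0.9
pin_top [506.  47. 299.] [503.  49. 301.] 0.45
wing [472.  60. 227.] [470.  59. 228.] 0.8
fork [519. 110. 220.] [521. 113. 222.] 0.57
pin_top [503.  48. 302.] [503.  49. 301.] 0.61
[0.02040933 1.18725764 0.02572867] [0.02       1.21269057 0.02626309]
0 [ 0.55 -0.15 -0.82]
4 x [0.21, 0.07, 0.66] [-0.001, -0.005, 0.002] |s|mm 6.9
0.2 [ 0.65  0.02 -0.76]
4 x [0.16, 0.07, 0.67] [-0.001, 0.045, 0.002] |s|mm 6.9
0.4 [ 0.72  0.18 -0.67]
4 x [0.11, 0.07, 0.68] [-0.002, 0.095, 0.002] |s|mm 7.0
-0.2 [ 0.44 -0.31 -0.84]
4 x [0.26, 0.07, 0.64] [-0.001, -0.055, 0.003] |s|mm 6.9
-0.4 [ 0.3  -0.46 -0.84]
4 x [0.31, 0.07, 0.62] [-0.001, -0.105, 0.003] |s|mm 7.0
```

```bash
python3 - <<'E'
from h import *
p=np.load('p.npy'); q=p.copy(); q[4]=0; q[5]=1.2
P,R=tcp(); cur=rows(P+[0,0,12],R,2)
W=pts(q)['wing']; Rg=toolR(q,0,1.2,0,-1); z=Rg[:,2]
cur=rows(W-26*z,Rg,3,cur)
cur=rows(W+1*z,Rg,4,cur)
E
```

```text
2 x [0.13, 0.32, -0.49] [0.0, 0.0, 0.0] |s|mm 6.0
3 x [0.18, -0.11, 0.38] [-0.002, -0.007, 0.003] |s|mm 4.3
4 x [0.0, 0.0, 0.67] [0.0, 0.0, 0.0] |s|mm 6.7
```

```bash
python3 -m handwheel '[[-1,0.13,0.32,-0.5,0,0,0],[-1,0.13,0.32,-0.5,0,0,0],[-0.3,0,0,-0.2,0,0,0],[-0.3,0,0,0,0,0,0],[-0.3,0,0,0,0,0,0],[-0.3,0,0,0,0,0,0],[-0.3,0,0,0,0,0,0]]'
python3 - <<'E'
from h import *
p=np.load('p.npy'); q=p.copy(); q[4]=0; q[5]=1.2
print(sense()['joint_pos'].round(1))
W=pts(q)['wing']; Rg=toolR(q,0,1.2,0,-1); z=Rg[:,2]
cur=rows(W-26*z,Rg,3)
cur=rows(W+1*z,Rg,4,cur)
E
```

```text
time: 11.7
tool_pos: [448.5, 56.0, 256.3]
tcp_rot: [147.0, -12.4, 58.2]
ft_force: [-1.1, -0.2, -0.1]
finger_gap: 29.9
grip_force: 0.0
[ 11.2 -51.1 135.6 -15.5  63.8  49.6]
3 x [0.25, -0.08, 0.33] [-0.002, -0.005, 0.004] |s|mm 4.2
4 x [0.0, 0.0, 0.67] [0.0, 0.0, 0.0] |s|mm 6.7
```

```bash
python3 -m handwheel '[[-0.3,0.25,-0.08,0.33,-0.002,-0.005,0.004],[-0.3,0.25,-0.08,0.33,-0.002,-0.005,0.004],[-0.3,0.25,-0.08,0.33,-0.002,-0.005,0.004],[-0.3,0,0,0,0,0,0]]'
python3 - <<'E'
from h import *
p=np.load('p.npy'); q=p.copy(); q[4]=0; q[5]=1.2
print(sense()['joint_pos'].round(1))
W=pts(q)['wing']; Rg=toolR(q,0,1.2,0,-1); z=Rg[:,2]
cur=rows(W-26*z,Rg,1)
cur=rows(W+1*z,Rg,4)
save(snapshot('wrist'),'w2')
E
```

```text
time: 12.03
tool_pos: [456.6, 62.7, 248.0]
tcp_rot: [146.9, -12.0, 57.1]
ft_force: [-1.2, 0.7, -0.5]
finger_gap: 30.0
grip_force: 0.0
[ 13.3 -47.6 134.7 -17.9  62.4  53.7]
1 x [-0.05, 0.06, -0.05] [-0.0, -0.0, -0.0] |s|mm 1.0
4 x [-0.01, 0.02, 0.66] [-0.0, -0.0, -0.0] |s|mm 6.6
```

View pics/w2.png

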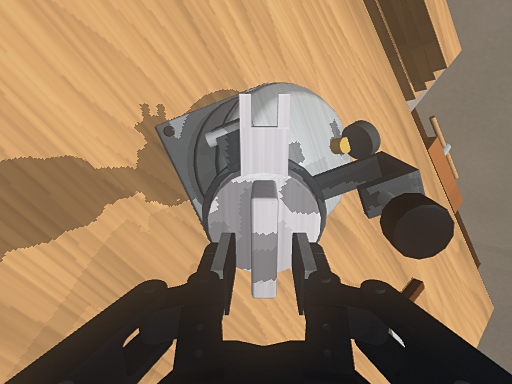

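```bash
python3 -m handwheel '[[-0.3,-0.01,0.02,0.66,0,0,0],[-0.3,-0.01,0.02,0.66,0,0,0],[-0.3,-0.01,0.02,0.66,0,0,0],[-0.3,-0.01,0.02,0.66,0,0,0],[-0.8,0,0,0,0,0,0],[-0.8,0,0,0,0,0,0],[-0.8,0,0,0,0,0,0],[-0.8,0,0,0,0,0,0],[-0.8,0,0,0,0,0,0]]' 50
python3 - <<'E'
from h import *
p=np.load('p.npy'); q=p.copy(); q[4]=0; q[5]=0
print(sense()['joint_pos'].round(1))
W=pts(q)['wing']; Rg=toolR(q,0,0,0,-1); z=Rg[:,2]
P,R=tcp();F=frame(p); print('tcp in mouth',(F.T@(P-p[:3])).round(1))
rows(W+1*z,Rg,12)
E
```

```text
time: 12.83
tool_pos: [470.7, 57.5, 226.5]
tcp_rot: [146.9, -12.0, 57.1]
ft_force: [0.7, 0.2, -9.3]
finger_gap: 13.1
grip_force: 49.6
[ 11.6 -44.2 135.2 -17.6  58.3  53.3]
tcp in mouth [-0.4 -0.7 39.4]
12 x [0.01, -0.0, 0.03] [-0.0, 0.0, 0.1] |s|mm 0.3
```

```bash
python3 -m handwheel '[[-0.8,0,0,0.03,0,0,0.1],[-0.8,0,0,0.03,0,0,0.1],[-0.8,0,0,0.03,0,0,0.1],[-0.8,0,0,0.03,0,0,0.1],[-0.8,0,0,0.03,0,0,0.1],[-0.8,0,0,0.03,0,0,0.1],[-0.8,0,0,0.03,0,0,0.1],[-0.8,0,0,0.03,0,0,0.1],[-0.8,0,0,0.03,0,0,0.1],[-0.8,0,0,0.03,0,0,0.1],[-0.8,0,0,0.03,0,0,0.05],[-0.8,0,0,0,0,0,0]]' 50
python3 - <<'E'
from h import *
p=np.load('p.npy'); q=p.copy(); q[4]=0; q[5]=0
s=sense();print(s['joint_pos'].round(1),s['wrist_torque'])
W=pts(q)['wing']; Rg=toolR(q,0,0,0,-1); z=Rg[:,2]
P,R=tcp();F=frame(p); print('tcp in mouth',(F.T@(P-p[:3])).round(1),'torque z',R[:,2]@s['wrist_torque'])
rows(W,Rg,1)
E
```

```text
time: 13.83
tool_pos: [472.2, 57.4, 223.9]
tcp_rot: [174.3, -34.5, -5.0]
ft_force: [-5.1, 3.2, -5.7]
finger_gap: 13.1
grip_force: 50.4
[ 11.5 -43.8 135.2 -17.6  57.9 113.6] [ 0.46695988  1.54362755 -0.09101432]
tcp in mouth [-0.6 -0.4 36.3] torque z 0.1024337328749305
1 x [0.07, -0.03, -0.07] [-0.001, 0.002, 0.146] |s|mm 1.0
```

Torque is still only the friction level (0.10 N·m); keep turning to the stop.

```bash
python3 -m handwheel '[[-0.8,0,0,0.02,0,0,0.06],[-0.8,0,0,0.02,0,0,0.06],[-0.8,0,0,0,0,0,0.05],[-0.8,0,0,0,0,0,0]]' 50
python3 - <<'E'
from h import *
p=np.load('p.npy'); s=sense();print(s['joint_pos'].round(1))
Rg=toolR(p,0,0,0,-1)
P,R=tcp();F=frame(p); print('tcp in mouth',(F.T@(P-p[:3])).round(1),'torque z',R[:,2]@s['wrist_torque'])
rows(P,Rg,1)
E
```

```text
time: 14.17
tool_pos: [472.4, 57.4, 223.5]
tcp_rot: [-179.0, -34.9, -16.8]
ft_force: [-6.8, 3.8, -5.3]
finger_gap: 13.5
grip_force: 50.8
[ 11.5 -43.7 135.2 -17.6  57.8 123.3]
tcp in mouth [-0.8 -0.3 35.9] torque z -0.5442859731007709
1 x [0.0, 0.0, 0.0] [-0.001, 0.002, -0.023] |s|mm 0.0
```

```bash
python3 -m handwheel '[[-0.8,0,0,0,0,0,0.05],[-0.8,0,0,0,0,0,0],[-0.8,0,0,0,0,0,0],[-0.8,0,0,0,0,0,0]]' 50
python3 - <<'E'
from h import *
p=np.load('p.npy'); s=sense()
Rg=toolR(p,0,0,0,-1)
P,R=tcp(); print('torque z',R[:,2]@s['wrist_torque'],s['joint_pos'][5])
rows(P,Rg,1)
q=p.copy();q[4:6]=0
obs=look(['scene','side'],q,3,['wing','fork','pin_top'],45)
for o in obs: print(o[0],(frame(p).T@(o[1]-p[:3])).round(),round(o[2],2))
print(fit(obs,q,[4,5,6])[4:])
E
```

```text
time: 14.5
tool_pos: [472.3, 57.5, 223.4]
tcp_rot: [-177.2, -34.8, -20.0]
ft_force: [-8.6, 4.6, -5.4]
finger_gap: 13.4
grip_force: 62.5
torque z -1.5024249209661649 125.93051792091939
1 x [0.0, 0.0, 0.0] [-0.001, 0.002, -0.068] |s|mm 0.0
wing [-1.  0. 41.] 0.43
fork [73. -2. 12.] 0.43
pin_top [71.  4. 81.] 0.49
wing [-2.  0. 39.] 0.69
fork [69. -2.  9.] 0.67
pin_top [73.  3. 83.] 0.51
wing [-1. -1. -2.] 0.72
wing [-4.  0. 39.] 0.42
fork [73.  1. 11.] 0.48
pin_top [72.  4. 83.] 0.61
wing [ 1.  4. 37.] 0.6
fork [69. -1. 13.] 0.67
pin_top [70. -4. 80.] 0.63
wing [ 2.  3. 38.] 0.89
pin_top [69. -3. 81.] 0.38
wing [ 1.  1. 39.] 0.85
fork [70. -1. 13.] 0.9
pin_top [72. -3. 81.] 0.53
[-0.00068965 -0.01838843  0.02653494]
```

```bash
python3 -m handwheel '[[-0.8,0,0,0,0,0,-0.07],[-0.3,0,0,0,0,0,0],[-0.3,0,0,0,0,0,0],[-0.3,0,0,0,0,0,0],[-0.3,0,0,0,0,0,0]]' 50
python3 - <<'E'
from h import *
p=np.load('p.npy'); F=frame(p); R0=toolR(p,0,0,0,-1)
P,R=tcp(); cur=rows(P+[0,0,60],R0,4)
print('mouth',(F.T@(cur[0]-p[:3])).round())
T=p[:3]+F@np.array([70,0,81+17+12.]); cur=rows(T,R0,4,cur)
E
```

```text
time: 16.12
tool_pos: [474.3, 57.1, 226.3]
tcp_rot: [-179.8, -35.2, -15.4]
ft_force: [0.2, -0.1, 1.0]
finger_gap: 29.7
grip_force: 0.0
4 x [0.86, -0.0, -1.23] [-0.0, -0.001, -0.001] |s|mm 15.0
mouth [37. -0. 86.]
4 x [0.83, -0.0, -0.59] [0.0, 0.0, 0.0] |s|mm 10.2
```

```bash
python3 -m handwheel '[[-0.3,0.86,0,-1.23,0,-0.001,-0.001],[-0.3,0.86,0,-1.23,0,-0.001,-0.001],[-0.3,0.86,0,-1.23,0,-0.001,-0.001],[-0.3,0.86,0,-1.23,0,-0.001,-0.001],[-1,0.83,0,-0.59,0,0,0],[-1,0.83,0,-0.59,0,0,0],[-1,0.83,0,-0.59,0,0,0],[-1,0.83,0,-0.59,0,0,0],[-1,0,0,0,0,0,0]]'
python3 - <<'E'
from h import *
p=np.load('p.npy'); F=frame(p); R0=toolR(p,0,0,0,-1)
P,R=tcp(); print('mouth',(F.T@(P-p[:3])).round(1),sense()['joint_pos'].round())
s=snapshot('wrist');save(s,'w3'); q=p.copy();q[4:6]=0
for o in look(['scene','side','wrist'],q,2,['wing','fork','pin_top']): print(o[0],(F.T@(o[1]-p[:3])).round(1),round(o[2],2))
E
```

```text
time: 16.87
tool_pos: [488.1, 53.3, 325.8]
tcp_rot: [-180.0, -35.0, -15.0]
ft_force: [0.7, -0.9, 0.6]
finger_gap: 0.1
grip_force: 0.0
mouth [ 71.2  -0.2 110.5] [ 10. -42. 124. -15.  67. 117.]
wing [-2.9 -0.2 40.4] 0.75
fork [71.9  1.  11.1] 0.67
pin_top [69.9  5.1 84.2] 0.38
wing [-5.2  0.2 40.4] 0.69
fork [70.   1.2 13.1] 0.75
pin_top [72.6  4.8 81.5] 0.55
fork [71.6 -0.7 13.3] 0.57
wing [ 2.5  2.5 42.1] 0.63
fork [69.7 -1.5 11.3] 0.72
pin_top [68.3 -2.1 80.2] 0.56
fork [68.1  0.3 14.6] 0.63
pin_top [67.  -4.6 80.2] 0.95
fork [70.4  3.2 10.2] 0.64
pin_top [65.6 -4.2 80.5] 0.61
```

View pics/w3.png

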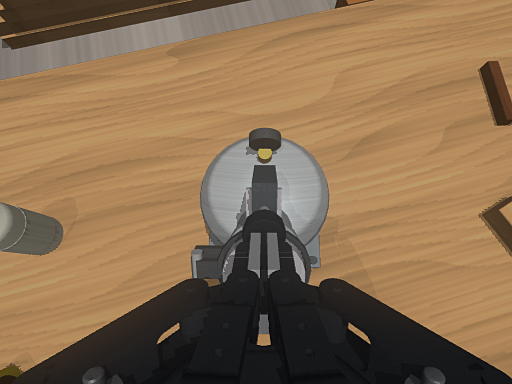

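```bash
python3 -m handwheel '[[-1,-0.05,0,0.5,0,0,0],[-1,-0.05,0,0.5,0,0,0],[-1,0,0,0.5,0,0,0],[-1,0,0,0.5,0,0,0],[-1,0,0,0.5,0,0,0],[-1,0,0,0.4,0,0,0],[-1,0,0,0.4,0,0,0],[-1,0,0,0.3,0,0,0],[-1,0,0,0,0,0,0]]'
python3 - <<'E'
from h import *
p=np.load('p.npy'); F=frame(p)
P,R=tcp(); print('mouth',(F.T@(P-p[:3])).round(1),'force in mouth',(F.T@sense()['ft_force']).round(1))
E
```

```text
time: 18.87
tool_pos: [506.1, 48.2, 292.5]
tcp_rot: [179.9, -34.8, -15.0]
ft_force: [0.7, 0.1, 0.4]
finger_gap: -0.0
grip_force: 0.0
mouth [67.4 -0.4 72.4] force in mouth [ 0.8  0.3 -0. ]
```

```bash
python3 -m handwheel '[[-1,0,0,0.15,0,0,0],[-1,0,0,0.15,0,0,0],[-1,0,0,0,0,0,0],[-1,0,0,0,0,0,0]]'
python3 - <<'E'
from h import *
p=np.load('p.npy'); F=frame(p);q=p.copy();q[4:]=0
P,R=tcp(); print('mouth',(F.T@(P-p[:3])).round(1),'force in mouth',(F.T@sense()['ft_force']).round(1))
for o in look(['scene','side','wrist'],q,2,['fork','pin_top'],50): print(o[0],(F.T@(o[1]-p[:3])).round(1),round(o[2],2))
E
```

```text
time: 19.2
tool_pos: [507.0, 48.1, 292.0]
tcp_rot: [180.0, -34.8, -15.0]
ft_force: [-21.9, 2.9, 15.6]
finger_gap: -0.2
grip_force: 12.1
mouth [67.9 -0.2 71.5] force in mouth [-9.  -3.  25.3]
fork [73.   0.3 10.9] 0.48
pin_top [70.6  4.5 57.1] 0.48
fork [75.2  0.8 13.5] 0.61
pin_top [71.9  4.6 56.9] 0.56
fork [70.4  1.4 13.2] 0.6
fork [69.4 -1.1 10.5] 0.6
pin_top [63.8 -2.6 53.6] 0.96
pin_top [64.3 -2.9 54.4] 0.82
```

```bash
python3 -m handwheel '[[-1,0,0,-0.5,0,0,0],[-1,0,0,-1,0,0,0],[-1,0,0,-1,0,0,0],[-1,0.5,0,-1,0,0,0],[-1,1,0,-1,0,0,0],[-1,1,0,-1,0,0,0],[-1,0,0,0,0,0,0]]'
python3 - <<'E'
from h import *
p=np.load('p.npy'); F=frame(p);q=p.copy();q[4:]=0
obs=look(['scene','side','wrist'],q,2,['wing','fork','pin_top'],50)
for o in obs: print(o[0],(F.T@(o[1]-p[:3])).round(1),round(o[2],2))
print(fit(obs,q,[4,5,6])[4:],sense()['ft_force'])
s=snapshot('wrist');save(s,'w4')
s=snapshot('scene')
for k in ['glue','tape','offcut','square']: print(k,loc(s,k))
E
```

```text
time: 20.68
tool_pos: [498.2, 50.9, 355.1]
tcp_rot: [-179.9, -35.2, -15.0]
ft_force: [0.7, 1.0, 1.0]
finger_gap: 0.1
grip_force: 0.0
wing [-1.8 -1.2 38.6] 0.74
fork [71.   0.3 12.3] 0.51
pin_top [73.   4.4 57.9] 0.49
wing [-2.4 -0.2 38.3] 0.66
fork [69.3 -1.8 12.4] 0.64
pin_top [69.4  4.6 57.3] 0.38
wing [ 1.6  0.5 38. ] 0.91
fork [68.6 -3.3 10.4] 0.71
pin_top [67.9 -4.1 54.3] 0.45
wing [ 4.1  2.  38.1] 0.7
fork [70.3  1.  11.8] 0.84
pin_top [69.  -1.6 56.2] 0.52
wing [-0.  -1.1 39.1] 0.58
pin_top [64.8 -4.2 54.5] 0.77
pin_top [67.5  1.8 14.2] 0.4
wing [-1.3 -3.7 40.6] 0.81
fork [65.7  1.5 16.2] 0.72
pin_top [64.2 -2.4 56.2] 0.9
[ 0.00818085 -0.00504299 -0.00085529] [-0.32752951 -0.43181483 -0.10368136]
glue [([633.0, 370.0, 0.0], 0.65), ([424.0, 416.0, -0.0], 0.39)]
tape [([424.0, 418.0, -2.0], 0.71)]
offcut [([403.0, -363.0, 1.0], 0.97), ([521.0, 49.0, 282.0], 0.66)]
square [([685.0, -434.0, -0.0], 0.81)]
```

View pics/w4.png

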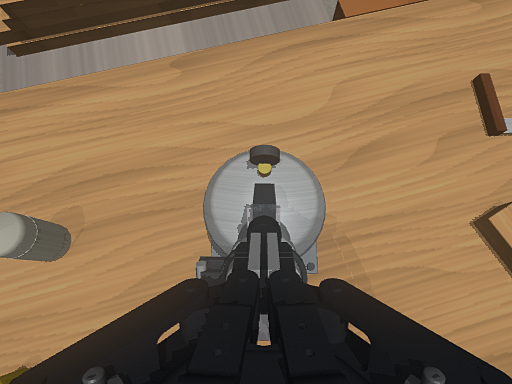

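The picture shows the arm clear of the pot, with the fingers hiding the knob at about (264,240). The fit puts the cap shut and tight and the pin home, and the bystanders haven't moved.

```bash
python3 -c "
from bench import hand_in
print(hand_in())"
```

```text
the job is handed in; nothing more can be done
None
```

The job is handed in, with no verdict returned: by my last measurements the cap is shut and screwed to its stop, the lock pin is home through the fork, and the four bystanders are where they started.

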